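# Show the square plate under the pass lamp

### The job

The chef across the pass wants to check the square plate for chips. First turn the counter lamp fully up: push the slide dimmer on its base all the way to its far end. Then take the square plate out of the rack and hold it up in the air in the light, about 15 cm straight in front of the middle of the lamp's shade and level with it, upright, with the side one eats from turned squarely to the lamp; finish still holding it there, and do not shift the other plates, the ramekin, the spice jar or the black bowl.

Things in the scene. Friction and masses are not known exactly. Their poses are not given: they have to be found in the camera images.
- square_plate: the only square plate: cream stoneware, 140 x 140 mm, 0.25 to 0.45 kg, on edge in the rack in any of four places, leaning up to 6 degrees. Origin: middle of its lower edge; own z up the plate, y along the edge, x out of the eating side. Flat rim 32 mm wide, 8 mm thick (x = +-4 mm); the well, 76 mm square, bulges to x = -16 mm at the back. Grip its rim at the middle of the upper edge
- square_plate_centre (a point): centre of the square plate, 70 mm above its origin along its z (same axes)
- square_plate_edge (a point): middle of the square plate's upper edge, 140 mm above its origin along its z (same axes)
- plate_rack: fixed wire plate rack, 270 mm (own y) x 106 mm (x). Origin: under its middle, on the counter. Pairs of upright wires, 97 mm tall, at x = +-50 mm, every 22 mm along y, part ten slots. Plates stand across it on rails 23 mm above the counter, facing its +y, at y = -99, -33, 33, 99 mm; they leave it straight up
- pass_lamp: fixed counter lamp: aluminium base 140 (its x) x 270 (y) x 30 mm high, slide dimmer at its -y end, and at its +y end a dark gooseneck with a domed shade, 110 mm across the mouth, 85 mm deep. Origin: under the middle of the base, on the counter. It shines level along its own -x, roughly towards the robot
- lamp_mouth (a point): centre of the mouth of the lamp's shade, 30, 85, 260 mm from the lamp's origin (same axes as the lamp: the light goes to -x)
- dimmer (a joint): slide dimmer: 0 at the near end (dim, robot's side), 0.06 m at the far end (full), growing along the lamp's +x; rubs with about 2 N and stays where it is left
- dimmer_top (a point): middle of the top of the dimmer's black cap, 57.5 mm above the counter; cap 14 mm along its travel (lamp's x), 24 mm across (lamp's y), 26 mm high, 1.5 mm over the top of the base. The shade starts 125 mm to the side (lamp's +y), at 205 mm above the counter
- round_plate_a: round plate, 150 mm, on edge in the rack, not to be moved; origin at its centre, x out of its eating side; its top 165 mm above the counter
- round_plate_b: round plate, 138 mm, on edge in the rack, not to be moved; origin at its centre, x out of its eating side
- round_plate_c: round plate, 126 mm, on edge in the rack, not to be moved; origin at its centre, x out of its eating side
- ramekin: white ramekin, 68 mm across, 42 mm high, on the counter between the robot, rack and lamp, not to be moved; origin under its middle
- spice_jar: jar with a yellow lid, 48 mm across, 85 mm high, beyond rack and lamp, not to be moved; origin under its middle
- black_bowl: black bowl, 170 mm across, 55 mm high, on the green chopping board beyond the rack, not to be moved; origin under its middle

How it is judged:
By the outcome, as a careful person would: the job done as asked, in the order asked, and still so for the second after the job is handed in, while the arm keeps its last pose, push and grip.
It also fails if it takes over 64 s, if anything falls off the work surface, if the arm or the gripper's body presses on something with over 40 N, if the wrist force passes 120 N, or if a joint passes its speed limit or range.

### The arm

A 7-joint arm with a two-finger parallel gripper is mounted at the origin on the work surface. World frame = base frame: x ahead of the robot, y to its left, z up, the work surface at z = 0. Lengths are in m, angles in rad, forces in N, time in s.
With the tool pointing down it reaches from about 0.425 to 0.875 m from the base axis. Payload 9.9 kg.
Tool frame: the origin (TCP) lies between the finger pads; the fingertips stand 14 mm ahead of it and the grasp point (between the pads) lies 5 mm behind it; x points along the fingers, y is the direction in which the jaws open and shut, and the axes are right-handed (so a half turn about x gives the same grasp; the last joint's range is limited). The gripper opens to 85 mm and grips with 20 to 120 N. Pads are 22 mm wide; open, the fingers measure 114 mm over their backs; the gripper's body (76 mm by 85 mm) begins 54 mm behind the grasp point. The pads swing forward as they close: fully open they stand 13 mm farther back than shut.
Start: joints at [1.164, 0.576, 0.025, 1.437, -0.015, 1.129, -0.057], TCP at [0.214, -0.64, 0.245] pointing down, gripper open.
Joint ranges: [-2.76, 2.76], [-0.34, 2.15], [-1.52, 1.57], [0.19, 2.46], [-1.09, 4.23], [0.17, 1.99], [-2.82, 2.82]. Speed limits (rad/s): [2.22, 2.22, 3.01, 3.01, 3.14, 3.14, 3.14].

### API

Orientations are given as a rotation vector (axis times angle).
In Python, from station import state, capture, ticket gives the robot as it stands. The module is installed in compiled form; this text tells all that it offers.
- The arm moves only by the shell command python3 -m jog 'ROWS' [FORCE]. ROWS is JSON, one flat list of numbers, 5 for each row, row after row: the closure, from -1 (fully open) to 1 (shut), then the shift along the world's x, y, z in cm, then the turn about the world's z in rad. In form: [jaw, dx, dy, dz, turn, jaw, dx, dy, dz, turn, ...]. A call has 1 to 8 rows; each row shifts and turns the commanded pose from where the row before left it; what a row does not reach is not made up. A row lasts 1/8 s, in which the tool goes at most 62.5 mm and 10.7 degrees, less where a joint would pass 70% of its speed; a pose out of reach is approached as far as the arm can. A call with a gripper value outside its range is refused whole. The fingers move at their own pace and stop on an object; FORCE is the grip in N (left out, the last holds). Time passes only in rows, so rows that do not move let the fingers close. It gives the time, the measured TCP pose, the force and the opening at its end, in the units of the state.
- state(): the state, without advancing time (a new reading comes with each control period).
- capture(name): name is "scene" or "top"; returns a dict with "frame" (384x512x3 uint8, red, green, blue), "depth" (384x512 float32, m along the optical axis (not along the pixel's ray), 0 where there is no reading), "fovy" (degrees; the focal length in pixels is half the picture's height over the tangent of half this angle, whatever the lens; pixels are square), "cx", "cy" (the principal point, pixels), "extrinsics" (4x4, takes a point from camera to world coordinates). Camera axes: x right, y down, z forward; pixel columns grow to the right and rows downward; lengths in m; the calibration is good to about 2 mm. A picture is of the moment at which its call begins.
- ticket.hand_in(): hands the job in, once; it reports no verdict.
The state is a dict: "time": time; "joint_positions": joint angles; "joint_vel": joint speeds; "joint_efforts": joint torques, N m; "eef_pos": TCP position; "ee_rot": TCP orientation; "wrist_force": force on the tool from outside, world axes, zero at the start; "ft_torque": the same for the moment, N m; "grip_width": finger opening in m.
Only numpy, scipy, OpenCV 4.12 (cv2) and the standard library are available. Lean on these libraries where they do the work, as an engineer would, in place of code of your own. Each camera call takes 0.05 s, during which the arm holds its last target.

## Working session

There is one attempt and no reset: what is moved stays moved. The work goes in short steps, Python scripts to look and compute and a shell command to move; the robot and the scene stay as the last step left them, time stands still between calls to the robot, and variables do not carry over. Pictures are saved under pics/ and viewed, and the job is handed in when it is done.

```bash
mkdir -p pics
cat > h.py <<'E'
import numpy as np,cv2,json
from station import state,capture,ticket
def cap(n,tag):
    c=capture(n); cv2.imwrite(f'pics/{tag}.png',cv2.cvtColor(c['frame'],cv2.COLOR_RGB2BGR)); np.savez(f'pics/{tag}.npz',**c); return c
def pts(c):
    d=np.array(c['depth']);h,w=d.shape;f=h/2/np.tan(np.radians(float(c['fovy']))/2)
    v,u=np.mgrid[:h,:w]; P=np.stack([(u-c['cx'])*d/f,(v-c['cy'])*d/f,d],-1)
    E=np.array(c['extrinsics']); W=P@E[:3,:3].T+E[:3,3]; W[d==0]=np.nan; return W
E
python3 - <<'E'
from h import *
print(state())
for n in('scene','top'):
    c=cap(n,n+'0'); print(n,c['fovy'],c['cx'],c['cy'],np.round(c['extrinsics'],3).tolist())
E
```

```text
{'time': 0.0, 'joint_positions': array([ 1.16418447,  0.57652522,  0.02488738,  1.43792343, -0.01501988,
        1.12899569, -0.05648243]), 'joint_vel': array([-0.00069105, -0.00055427,  0.00095684, -0.00010334, -0.00124505,
        0.00015764,  0.00068606]), 'joint_efforts': array([ 1.79131344e-03, -7.65735054e+01,  2.25154057e+00, -2.85951394e+01,
        1.53892930e-02,  1.28617973e-02,  3.93191613e-05]), 'eef_pos': array([ 0.21398304, -0.6397243 ,  0.2444428 ]), 'ee_rot': array([ 2.04716763,  0.33508016, -2.04791205]), 'wrist_force': array([ 0.07633736,  0.15885248, -0.00026603]), 'ft_torque': array([-0.00859814, -0.02099586, -0.00066617]), 'grip_width': 0.08554307068305939}
scene 51.45501618865977 254.09756588926928 188.57408219454365 [[0.9, 0.32, -0.297, 0.933], [0.436, -0.66, 0.612, -0.679], [-0.0, -0.68, -0.733, 0.957], [0.0, 0.0, 0.0, 1.0]]
top 57.21883612233958 256.0993336266039 190.1283165569444 [[-0.014, -0.987, 0.157, 0.469], [-1.0, 0.011, -0.016, -0.019], [0.014, -0.157, -0.987, 1.118], [0.0, 0.0, 0.0, 1.0]]
```

View pics/scene0.png

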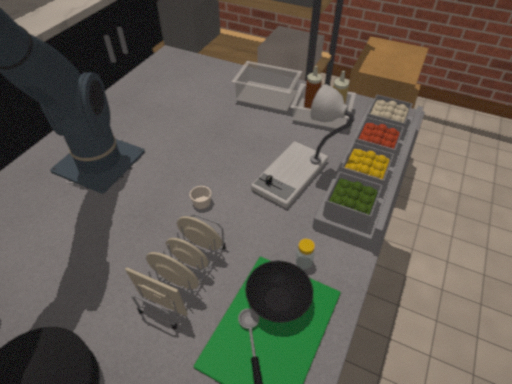

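View pics/top0.png

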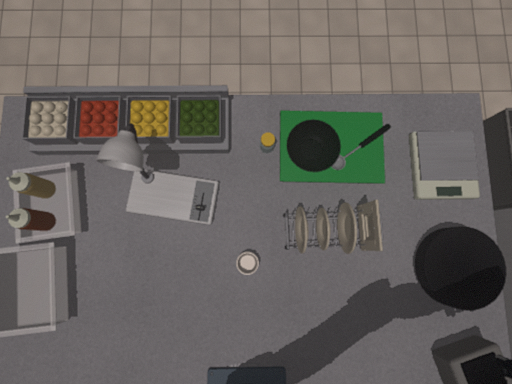

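Run:
```python
from h import *
from scipy.spatial.transform import Rotation as R
print(R.from_rotvec(state()['ee_rot']).as_matrix().round(3))
for n,(u0,u1,v0,v1) in (('scene0',(110,240,195,340)),('top0',(270,400,180,270)),('top0',(90,230,110,230))):
    im=cv2.imread(f'pics/{n}.png'); cv2.imwrite(f'pics/z_{n}_{u0}.png',cv2.resize(im[v0:v1,u0:u1],None,fx=4,fy=4,interpolation=cv2.INTER_CUBIC))
c=np.load('pics/top0.npz'); W=pts(c)
for p in [(256,262),(203,208),(247,263),(268,139),(314,145),(460,268),(303,230),(323,228),(346,228),(372,205),(375,245),(150,180),(130,150)]:
    print(p,W[p[1],p[0]].round(4))
```

```text
[[-0.001  0.317 -0.948]
 [ 0.001 -0.948 -0.317]
 [-1.    -0.002  0.   ]]
(256, 262) [ 0.4212 -0.0328  0.0227]
(203, 208) [0.5846 0.1251 0.0607]
(247, 263) [ 0.418  -0.0052  0.0079]
(268, 139) [ 0.7898 -0.0734  0.0874]
(314, 145) [ 0.7901 -0.2259  0.0174]
(460, 268) [ 0.3975 -0.6312  0.0693]
(303, 230) [ 0.5142 -0.1723  0.0744]
(323, 228) [ 0.5203 -0.2357  0.0553]
(346, 228) [ 0.5187 -0.3016  0.0687]
(372, 205) [ 0.5787 -0.3593  0.1395]
(375, 245) [ 0.4677 -0.3625  0.1334]
(150, 180) [0.6758 0.2923 0.0418]
(130, 150) [0.7004 0.2687 0.297 ]
```

```bash
ls pics
```

```text
scene0.npz
scene0.png
top0.npz
top0.png
z_scene0_110.png
z_top0_270.png
z_top0_90.png
```

View pics/z_scene0_110.png

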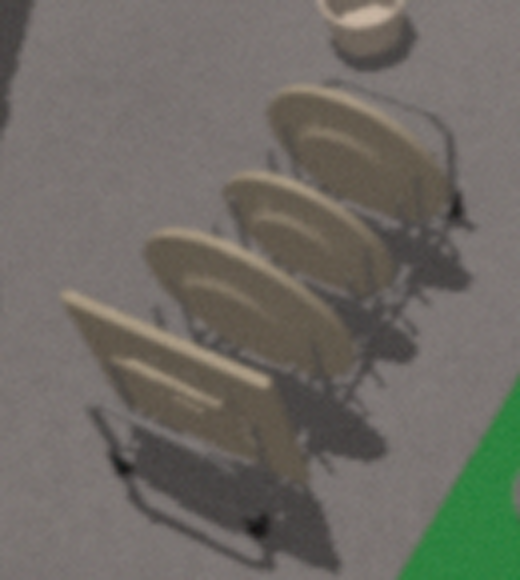

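View pics/z_top0_270.png

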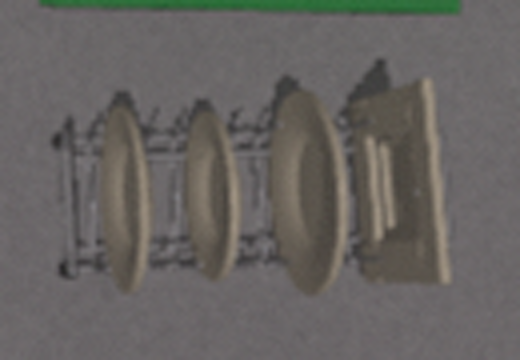

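View pics/z_top0_90.png

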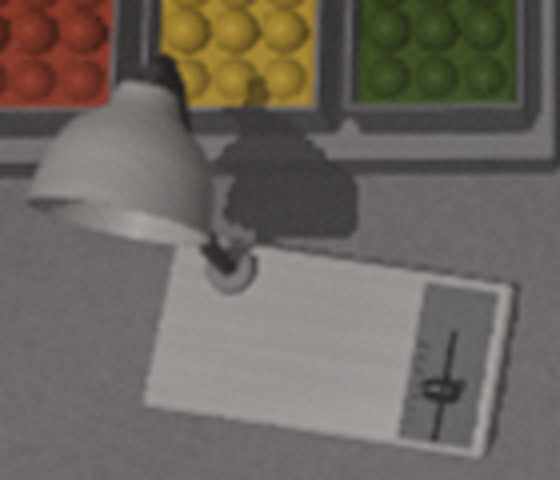

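```bash
cat > plate.py <<'E'
from h import *
T=pts(np.load('pics/top0.npz')); S=pts(np.load('pics/scene0.npz'))
for nm,W in(('top',T),('scene',S)):
    m=(W[...,0]>.42)&(W[...,0]<.64)&(W[...,1]>-.42)&(W[...,1]<-.325)&(W[...,2]>.06)&(W[...,2]<.19)
    P=W[m]; print(nm,len(P),P.min(0).round(3),P.max(0).round(3))
    # rim edges: outer strips in x
    for z0 in np.arange(.07,.18,.01):
        q=P[(P[:,2]>z0)&(P[:,2]<z0+.01)]
        if len(q)<5: continue
        row=[]
        for x0 in np.arange(.44,.61,.02):
            r=q[(q[:,0]>x0)&(q[:,0]<x0+.02)]
            row.append(f'{np.median(r[:,1])*1000:7.1f}({len(r)})' if len(r)>1 else '   -   ')
        print(round(z0,3),*row)
E
python3 plate.py
```

```text
top 817 [ 0.451 -0.398  0.06 ] [ 0.591 -0.326  0.169]
0.07  -358.5(3)  -357.9(12)  -370.1(10)  -370.7(8)  -370.2(11)  -367.1(12)  -356.7(8)  -356.3(6)    -   
0.08  -359.4(5)  -359.4(13)  -370.9(9)  -371.5(11)  -370.8(8)  -370.0(10)  -357.5(12)  -356.8(5)    -   
0.09  -360.3(4)  -360.0(14)  -369.2(12)  -372.6(12)  -371.7(10)  -371.0(9)  -357.4(10)  -357.5(3)    -   
0.1  -360.8(5)  -361.0(9)  -394.2(14)  -396.4(11)  -393.5(12)  -392.8(17)  -358.0(10)  -357.7(6)    -   
0.11  -361.5(4)  -361.2(10)  -365.7(4)    -       -     -366.2(3)  -359.2(9)  -359.3(6)    -   
0.12  -362.4(4)  -362.1(11)    -       -       -       -     -359.7(11)  -359.6(4)    -   
0.13  -362.8(5)  -362.6(10)  -362.7(6)  -362.0(7)  -362.2(8)  -360.9(7)  -360.9(8)  -359.8(7)    -   
0.14  -363.9(4)  -363.2(11)  -362.9(10)  -362.4(13)  -362.3(10)  -362.0(12)  -361.4(12)  -361.7(5)    -   
0.15  -364.6(7)  -363.9(11)  -363.6(12)  -363.3(10)  -363.0(12)  -362.7(11)  -361.8(11)  -361.2(6)    -   
0.16  -367.7(8)  -367.2(22)  -367.0(25)  -365.9(22)  -366.8(20)  -365.5(24)  -365.1(19)  -365.5(12)    -   
scene 1219 [ 0
[... 402 characters left out ...]
393.9(31)  -392.8(28)  -391.7(32)  -365.5(15)  -364.2(14)    -   
0.11    -     -368.4(11)  -377.7(8)  -378.3(14)  -378.4(13)  -376.7(17)  -366.2(15)  -365.1(10)    -   
0.12  -368.7(3)  -369.0(12)  -375.4(25)  -374.7(34)  -374.8(37)  -375.2(29)  -366.6(20)  -365.6(12)    -   
0.13  -369.7(4)  -369.5(10)  -369.5(18)  -370.0(20)  -369.0(18)  -369.0(29)  -367.1(7)  -366.1(12)    -   
0.14    -     -370.1(9)  -369.5(11)  -369.0(11)  -369.0(10)  -368.0(13)  -367.7(13)  -367.2(12)    -   
0.15  -370.8(3)  -370.7(12)  -370.2(8)  -370.1(13)  -369.7(13)  -368.8(11)  -368.4(16)  -367.4(16)    -   
0.16  -368.1(6)  -367.9(28)  -367.6(28)  -367.7(23)  -366.6(28)  -366.8(27)  -365.7(29)  -365.2(17)    -
```

```bash
cat > lamp.py <<'E'
from h import *
T=pts(np.load('pics/top0.npz')); S=pts(np.load('pics/scene0.npz'))
for nm,W in(('top',T),('scene',S)):
    m=(W[...,0]>.48)&(W[...,0]<.75)&(W[...,1]>.03)&(W[...,1]<.40)&(W[...,2]>.022)&(W[...,2]<.036)
    P=W[m][:,:2]
    m8=m.astype(np.uint8); n,l,st,_=cv2.connectedComponentsWithStats(m8); k=1+np.argmax(st[1:,4]); P=W[l==k]
    (cx,cy),(a,b),ang=cv2.minAreaRect((P[:,:2]*1000).astype(np.float32)); print(nm,len(P),cx,cy,a,b,ang,np.median(P[:,2]))
    print(cv2.boxPoints(((cx,cy),(a,b),ang)).round(1).tolist())
    m=(W[...,0]>.5)&(W[...,0]<.72)&(W[...,1]>.05)&(W[...,1]<.2)&(W[...,2]>.05)&(W[...,2]<.068)
    print('cap',m.sum(),W[m].mean(0).round(4),W[m].min(0).round(4),W[m].max(0).round(4), np.median(W[m],0).round(4))
    m=(W[...,0]>.5)&(W[...,0]<.85)&(W[...,1]>.15)&(W[...,1]<.4)&(W[...,2]>.19)&(W[...,2]<.34)
    Q=W[m];print('shade',len(Q),Q.min(0).round(3),Q.max(0).round(3))
    np.save(f'pics/shade_{nm}.npy',Q)
E
python3 lamp.py
```

```text
top 3611 627.0625610351562 225.10044860839844 269.607421875 140.1432342529297 80.44921875 0.030749056869423974
[[535.5999755859375, 103.80000305175781], [673.7999877929688, 80.5], [718.5, 346.3999938964844], [580.2999877929688, 369.70001220703125]]
cap 39 [0.5868 0.1361 0.0579] [0.5793 0.1251 0.0514] [0.5945 0.1468 0.0622] [0.5879 0.1369 0.058 ]
shade 1439 [0.662 0.249 0.199] [0.783 0.357 0.318]
scene 2279 629.3795166015625 225.16278076171875 273.21905517578125 141.3073272705078 80.67166900634766 0.02963933286358189
[[537.5, 101.80000305175781], [677.0, 78.9000015258789], [721.2000122070312, 348.5], [581.7999877929688, 371.3999938964844]]
cap 33 [0.5906 0.1344 0.0561] [0.5828 0.1252 0.05  ] [0.5971 0.1468 0.0595] [0.5906 0.1336 0.0564]
shade 1138 [0.664 0.248 0.19 ] [0.787 0.332 0.315]
```

```bash
python3 -m jog '[1,1,2.5,0,0.07, 1,2,4.5,0,0.07, 1,2,5,0,0.07, 1,2,5,0,0.07, 1,2,5,0,0.07, 1,2,5,0,0.07, 1,2,5,0,0.07, 1,2,5,0,0.07]'
python3 -m jog '[1,2,5,0,0.07, 1,2,5,0,0.07, 1,2.5,5,0,0.07, 1,2.5,5,0,0.07, 1,2.5,5,0,0.07, 1,2.5,4.5,0,0.07, 1,2.5,4.5,0,0.07, 1,0,0,0,0]'
```

```text
time: 1.1
eef_pos: [0.3644, -0.2684, 0.2452]
ee_rot: [1.694, 0.803, -1.694]
wrist_force: [0.9, 0.2, 0.7]
grip_width: 0.0002
time: 2.1
eef_pos: [0.53, 0.0742, 0.2449]
ee_rot: [1.351, 1.115, -1.348]
wrist_force: [-0.8, -0.6, -0.4]
grip_width: -0.0001
```

```bash
cat > yaw.py <<'E'
from h import *
from scipy.spatial.transform import Rotation as R
s=state();M=R.from_rotvec(s['ee_rot']).as_matrix();print('t',s['time'],'p',s['eef_pos'].round(4),'yaw',np.degrees(np.arctan2(M[1,1],M[0,1])).round(2),'zx',M[2].round(3),'F',s['wrist_force'].round(1),'w',s['grip_width'],'q',s['joint_positions'].round(2))
E
python3 -m jog '[1,0.9,3.4,-1,0.03, 1,0.9,3.4,-4,0, 1,0,0,-5,0, 1,0,0,-4,0, 1,0,0,-3,0, 1,0,0,-1.5,0, 1,0,0,0,0]'; python3 yaw.py
```

```text
time: 2.98
eef_pos: [0.5467, 0.1373, 0.0598]
ee_rot: [1.331, 1.125, -1.334]
wrist_force: [0.1, -0.2, 0.2]
grip_width: -0.0001
t 2.975 p [0.5467 0.1373 0.0598] yaw -9.65 zx [-1.    -0.001  0.001] F [ 0.1 -0.2  0.2] w -5.7080216477462653e-05 q [-0.09  0.66 -0.36  1.92  0.38  0.63 -0.87]
```

```bash
python3 -m jog '[1,0.1,0.4,-0.6,0, 1,1,-0.17,0,0, 1,1,-0.17,0,0, 1,1,-0.17,0,0, 1,1,-0.17,0,0, 1,1,-0.17,0,0, 1,1,-0.17,0,0]'; python3 yaw.py
python3 - <<'E'
from h import *
c=cap('top','top1'); im=cv2.imread('pics/top1.png')[110:230,90:240]; cv2.imwrite('pics/top1z.png',cv2.resize(im,None,fx=4,fy=4))
E
```

```text
time: 3.85
eef_pos: [0.6031, 0.1325, 0.0538]
ee_rot: [1.325, 1.132, -1.34]
wrist_force: [-38.6, 6.4, 24.2]
grip_width: -0.0
t 3.85 p [0.6031 0.1325 0.0538] yaw -9.56 zx [-1.    -0.01   0.003] F [-38.6   6.4  24.2] w -2.715388647331127e-05 q [-0.06  0.73 -0.37  1.77  0.37  0.72 -0.8 ]
```

View pics/top1z.png

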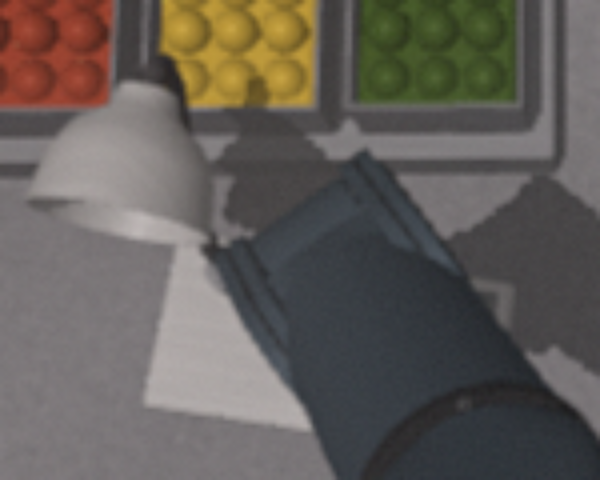

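```bash
python3 -m jog '[1,-0.5,0.08,0,0]'; python3 yaw.py
python3 - <<'E'
from h import *
c=cap('scene','sc1'); im=cv2.imread('pics/sc1.png')[60:240,220:400]; cv2.imwrite('pics/sc1z.png',cv2.resize(im,None,fx=3.3,fy=3.3,interpolation=cv2.INTER_CUBIC))
E
```

```text
time: 4.03
eef_pos: [0.6014, 0.1327, 0.0538]
ee_rot: [1.329, 1.128, -1.334]
wrist_force: [0.0, 0.3, 0.4]
grip_width: 0.0003
t 4.025 p [0.6014 0.1327 0.0538] yaw -9.58 zx [-1.    -0.004  0.001] F [0.  0.3 0.4] w 0.00028954008479648843 q [-0.06  0.72 -0.37  1.78  0.38  0.71 -0.81]
```

View pics/sc1z.png

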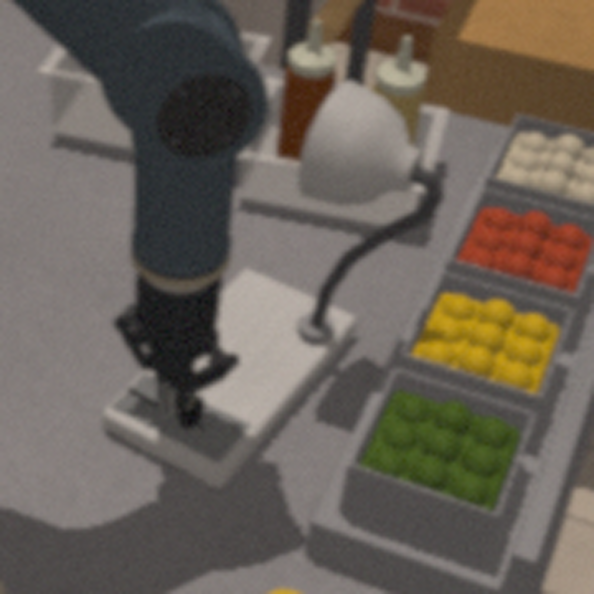

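```bash
python3 -m jog '[1,-2,0.3,0,0, 1,0,0,4,0, 1,-2,0,5,0, 1,-1,-5,5,0, 1,0,-6,3,0, 1,0,-6,0,0, 1,0,0,0,0]'; python3 yaw.py
python3 - <<'E'
from h import *
c=cap('top','top2'); im=cv2.imread('pics/top2.png')[110:230,90:240]; cv2.imwrite('pics/top2z.png',cv2.resize(im,None,fx=4,fy=4))
W=pts(c)
m=(W[...,0]>.5)&(W[...,0]<.72)&(W[...,1]>.05)&(W[...,1]<.2)&(W[...,2]>.05)&(W[...,2]<.068)
P=W[m]; print(len(P),P.mean(0),P.min(0),P.max(0)); d=P.mean(0)[:2]-[.628,.225]; print(d@[.986,-.166],d@[.166,.986])
E
```

```text
time: 4.95
eef_pos: [0.555, -0.0312, 0.2163]
ee_rot: [1.337, 1.117, -1.339]
wrist_force: [0.4, 0.7, -0.3]
grip_width: 0.0002
t 4.95 p [ 0.555  -0.0312  0.2163] yaw -10.17 zx [-1.     0.002  0.003] F [ 0.4  0.7 -0.3] w 0.00022200432249926984 q [ 0.28  0.45 -0.45  1.79  0.24  0.96 -0.45]
38 [0.62087814 0.13078347 0.05772008] [0.61288734 0.11948282 0.0523205 ] [0.62867093 0.14188217 0.06217602]
0.008617795241165665 -0.09407973087965207
```

View pics/top2z.png

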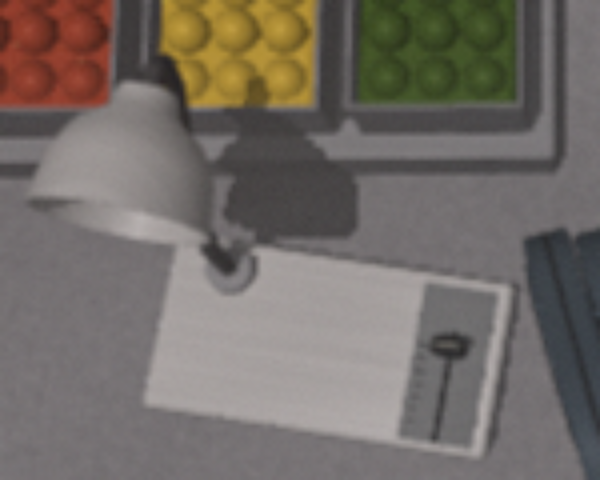

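Run:
```python
from h import *
for n in('top0','top2'):
    c=np.load(f'pics/{n}.npz');f=192/np.tan(np.radians(float(c['fovy']))/2);E=c['extrinsics']
    def px(x,y,z):
        p=E[:3,:3].T@(np.array([x,y,z])-E[:3,3]); return c['cx']+f*p[0]/p[2],c['cy']+f*p[1]/p[2]
    g=cv2.cvtColor(c['frame'],cv2.COLOR_RGB2GRAY)
    for lx in np.arange(-70,71,4):
        v=[]
        for ly in (-106,-100,-95,-90,-84):
            w=np.array([.628,.225])+lx/1000*np.array([.986,-.166])+ly/1000*np.array([.166,.986]); u,vv=px(*w,.031)
            v.append(int(cv2.getRectSubPix(g,(1,1),(u,vv))[0,0]))
        print(n,lx,v)
```

```text
top0 -70 [122, 120, 120, 125, 124]
top0 -66 [148, 136, 139, 145, 143]
top0 -62 [115, 112, 99, 101, 113]
top0 -58 [101, 101, 74, 77, 101]
top0 -54 [101, 101, 76, 82, 103]
top0 -50 [100, 102, 76, 87, 104]
top0 -46 [100, 103, 74, 83, 104]
top0 -42 [100, 102, 76, 81, 104]
top0 -38 [102, 102, 72, 81, 103]
top0 -34 [103, 95, 73, 78, 95]
top0 -30 [93, 61, 53, 52, 60]
top0 -26 [73, 48, 55, 52, 52]
top0 -22 [70, 53, 70, 79, 86]
top0 -18 [64, 47, 53, 59, 60]
top0 -14 [66, 67, 52, 65, 76]
top0 -10 [93, 99, 68, 82, 99]
top0 -6 [102, 104, 77, 81, 103]
top0 -2 [101, 102, 71, 80, 103]
top0 2 [102, 103, 74, 83, 104]
top0 6 [102, 103, 73, 81, 106]
top0 10 [102, 104, 74, 78, 105]
top0 14 [102, 104, 77, 82, 102]
top0 18 [101, 103, 75, 86, 104]
top0 22 [101, 104, 78, 88, 103]
top0 26 [102, 103, 93, 98, 103]
top0 30 [103, 102, 102, 103, 102]
top0 34 [102, 103, 103, 103, 104]
top0 38 [102, 103, 101, 101, 102]
top0 42 [102, 101, 103, 104, 102]
top0 46 [103, 104, 104, 103, 103]
top0 50 [102, 102, 102, 102, 101]
top0 54 [99, 102, 101, 101, 100]
top0 58 [111, 112, 109, 108, 114]
top0 62 [142, 142, 139, 141, 1
[... 548 characters left out ...]
112, 112, 81, 92, 112]
top2 -10 [110, 112, 77, 87, 110]
top2 -6 [108, 112, 80, 88, 111]
top2 -2 [111, 110, 78, 87, 113]
top2 2 [110, 93, 71, 75, 97]
top2 6 [92, 56, 51, 46, 58]
top2 10 [75, 48, 57, 60, 65]
top2 14 [73, 56, 82, 85, 77]
top2 18 [68, 51, 56, 56, 50]
top2 22 [89, 78, 66, 79, 89]
top2 26 [109, 108, 102, 106, 109]
top2 30 [110, 113, 112, 111, 111]
top2 34 [111, 112, 111, 110, 111]
top2 38 [112, 109, 112, 111, 110]
top2 42 [110, 110, 110, 111, 112]
top2 46 [110, 111, 111, 112, 111]
top2 50 [109, 109, 110, 110, 109]
top2 54 [108, 108, 109, 108, 108]
top2 58 [120, 119, 116, 117, 123]
top2 62 [153, 155, 152, 154, 156]
top2 66 [145, 144, 136, 139, 147]
top2 70 [113, 101, 104, 110, 105]
```

```bash
python3 -m jog '[0,-0.2,-1.5,2,0.14, 0,-0.2,-2.5,1,0.15, 0,-0.3,-3,0,0.15, 0,-0.3,-3,0,0.15, 0,-0.3,-3,0,0.15, 0,-0.3,-3,0,0.15, 0,-0.3,-3,0,0.15, 0,-0.3,-3,0,0.15]'
python3 -m jog '[0,-0.3,-3,0,0.15, 0,-0.3,-3,0,0.15, 0,-0.3,-3,0,0.15, 0,-0.3,-2.5,0,0.13, 0,0,0,0,0, 0,0,0,0,0]' ; python3 yaw.py
python3 - <<'E'
from h import *
c=cap('scene','sc3'); im=cv2.imread('pics/sc3.png')[130:340,80:290]; cv2.imwrite('pics/sc3z.png',cv2.resize(im,None,fx=2.8,fy=2.8,interpolation=cv2.INTER_CUBIC))
E
```

```text
time: 6.0
eef_pos: [0.5333, -0.244, 0.246]
ee_rot: [0.425, 1.528, -0.424]
wrist_force: [-0.1, 0.8, -0.4]
grip_width: 0.0424
time: 6.75
eef_pos: [0.5213, -0.3576, 0.246]
ee_rot: [-0.024, 1.57, 0.025]
wrist_force: [-0.2, 0.5, -0.5]
grip_width: 0.0421
t 6.75 p [ 0.5213 -0.3576  0.246 ] yaw 91.78 zx [-1.     0.001  0.001] F [-0.2  0.5 -0.5] w 0.04211544568943098 q [ 1.03  0.62 -0.87  1.54  0.5   1.21  1.68]
```

View pics/sc3z.png

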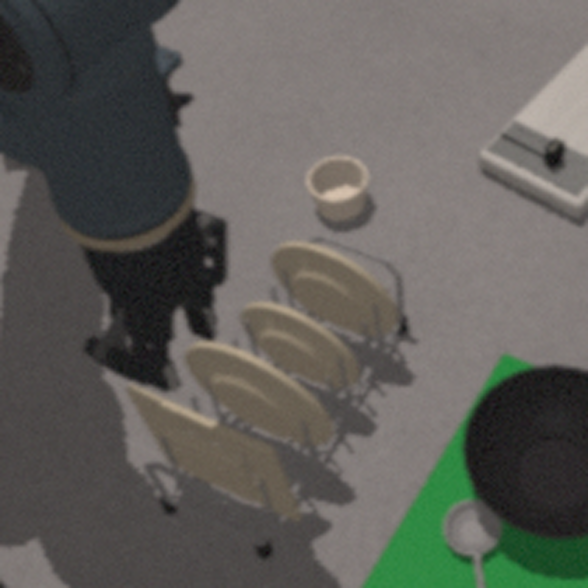

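```bash
python3 -m jog '[0,0.1,-0.93,0,0, 0,0,0,-2,0, 0,0,0,-3,0, 0,0,0,-2.5,0, 0,0,0,-1.5,0, 0,0,0,-0.75,0, 0,0,0,0,0, 0,0,0,0,0]' 40; python3 yaw.py
python3 - <<'E'
from h import *
c=cap('scene','sc4'); im=cv2.imread('pics/sc4.png')[170:340,100:270]; cv2.imwrite('pics/sc4z.png',cv2.resize(im,None,fx=3.3,fy=3.3,interpolation=cv2.INTER_CUBIC))
E
```

```text
time: 7.8
eef_pos: [0.5219, -0.3687, 0.1494]
ee_rot: [-0.025, 1.57, 0.024]
wrist_force: [0.6, -0.3, 0.4]
grip_width: 0.0423
t 7.8 p [ 0.5219 -0.3687  0.1494] yaw 91.78 zx [-1.    -0.001  0.001] F [ 0.6 -0.3  0.4] w 0.04227561480020831 q [ 1.01  0.72 -0.82  1.64  0.59  1.04  1.62]
```

View pics/sc4z.png

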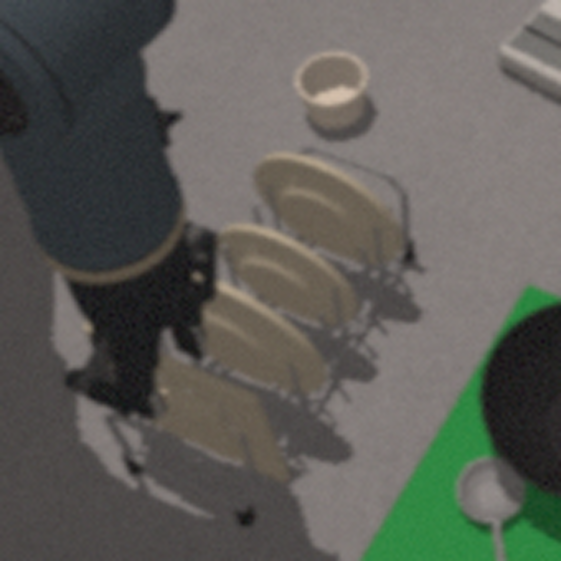

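```bash
python3 -m jog '[0.5,0,0.2,0,0, 1,0,0,0,0, 1,0,0,0,0, 1,0,0,0,0]' 40; python3 yaw.py; python3 -m jog '[1,0,0,0.5,0, 1,0,0,0.5,0, 1,0,0,1,0, 1,0,0,0,0]' 60; python3 yaw.py
python3 - <<'E'
from h import *
c=cap('scene','sc5'); im=cv2.imread('pics/sc5.png')[170:340,100:270]; cv2.imwrite('pics/sc5z.png',cv2.resize(im,None,fx=3.3,fy=3.3,interpolation=cv2.INTER_CUBIC))
E
```

```text
time: 8.35
eef_pos: [0.5218, -0.3641, 0.149]
ee_rot: [-0.023, 1.57, 0.028]
wrist_force: [-2.2, 7.0, 5.3]
grip_width: 0.0073
t 8.35 p [ 0.5218 -0.3641  0.149 ] yaw 91.86 zx [-1.     0.003  0.   ] F [-2.2  7.   5.3] w 0.007295283066346259 q [ 1.01  0.72 -0.82  1.64  0.59  1.04  1.61]
time: 8.85
eef_pos: [0.5214, -0.3641, 0.1686]
ee_rot: [-0.023, 1.571, 0.028]
wrist_force: [0.9, 6.7, 0.1]
grip_width: 0.0069
t 8.85 p [ 0.5214 -0.3641  0.1686] yaw 91.86 zx [-1.     0.003 -0.   ] F [0.9 6.7 0.1] w 0.00686195378147806 q [ 1.02  0.7  -0.83  1.62  0.57  1.08  1.63]
```

View pics/sc5z.png

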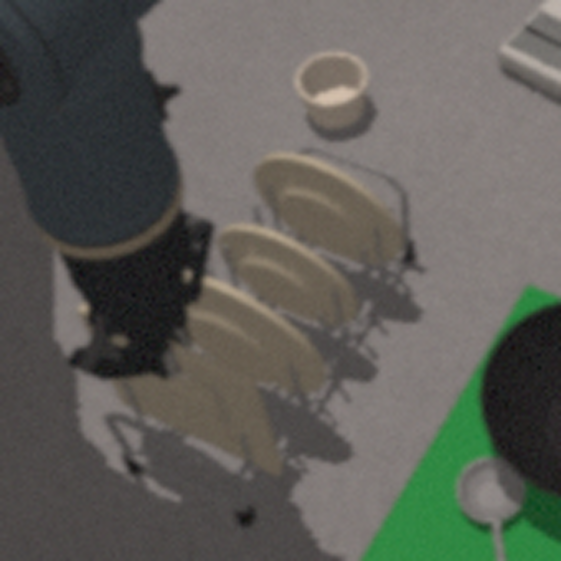

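Run:
```python
from h import *
for n in('scene0','sc4','sc5'):
    W=pts(np.load(f'pics/{n}.npz'))
    m=(W[...,0]>.54)&(W[...,0]<.62)&(W[...,1]>-.42)&(W[...,1]<-.335)&(W[...,2]>.02)&(W[...,2]<.22)
    P=W[m];print(n,len(P),P.max(0))
    for z0 in np.arange(.03,.19,.015):
        q=P[(P[:,2]>z0)&(P[:,2]<z0+.015)&(P[:,0]>.565)]
        if len(q)>3: print(round(z0,3),len(q),np.median(q,0).round(4),q[:,0].max().round(3))
W=pts(capture('top'))
m=(W[...,0]>.54)&(W[...,0]<.62)&(W[...,1]>-.42)&(W[...,1]<-.335)&(W[...,2]>.02)&(W[...,2]<.22)
P=W[m];print('top',len(P),P.max(0),np.percentile(P[:,2],[50,90,98]))
```

```text
scene0 688 [ 0.59364932 -0.35287998  0.16556565]
0.03 34 [ 0.5761 -0.3601  0.0373] 0.593
0.045 35 [ 0.5756 -0.3615  0.0517] 0.593
0.06 35 [ 0.5774 -0.3621  0.067 ] 0.594
0.075 44 [ 0.5745 -0.3641  0.0838] 0.593
0.09 32 [ 0.5794 -0.3645  0.0961] 0.594
0.105 34 [ 0.5826 -0.3651  0.1105] 0.593
0.12 30 [ 0.5819 -0.3661  0.1276] 0.593
0.135 32 [ 0.5843 -0.3673  0.1431] 0.593
0.15 64 [ 0.5803 -0.3667  0.1604] 0.594
sc4 704 [ 0.59420333 -0.35237367  0.21874224]
0.03 33 [ 0.5779 -0.3604  0.0381] 0.593
0.045 33 [ 0.577  -0.3614  0.0509] 0.593
0.06 36 [ 0.5796 -0.3621  0.066 ] 0.593
0.075 43 [ 0.5751 -0.364   0.0845] 0.594
0.09 41 [ 0.574  -0.3646  0.0966] 0.594
0.105 31 [ 0.585  -0.3652  0.113 ] 0.593
0.12 29 [ 0.5816 -0.3659  0.1289] 0.594
0.135 33 [ 0.5831 -0.3672  0.1449] 0.594
0.15 62 [ 0.5808 -0.3666  0.1612] 0.594
sc5 761 [ 0.59372959 -0.33553917  0.18433321]
0.03 12 [ 0.5735 -0.3775  0.041 ] 0.587
0.045 34 [ 0.5801 -0.363   0.0526] 0.593
0.06 39 [ 0.5756 -0.3637  0.0681] 0.592
0.075 38 [ 0.5792 -0.3642  0.0841] 0.592
0.09 43 [ 0.5757 -0.3644  0.0954] 0.593
0.105 32 [ 0.5813 -0.3645  0.1124] 0.593
0.12 35 [ 0.5838 -0.3647  0.1267] 0.593
0.135 36 [ 0.5814 -0.3652  0.1426] 0.593
0.15 36 [ 0.5813 -0.3655  0.1582] 0.594
0.165 50 [ 0.5824 -0.3655  0.1756] 0.594
0.18 26 [ 0.5773 -0.3632  0.1811] 0.593
top 367 [ 0.59076058 -0.34265056  0.18909145] [0.11713828 0.18085925 0.18348945]
```

```bash
python3 -m jog '[1,0,0.2,1.5,0, 1,0,0,2,0, 1,0,0,2.5,0, 1,0,0,3,0, 1,0,0,3,0, 1,0,0,3,0, 1,0,0,2,0, 1,0,0,0,0]' 60; python3 yaw.py
python3 - <<'E'
from h import *
c=cap('scene','sc6');c=cap('top','top6')
a=cv2.imread('pics/sc6.png');b=cv2.imread('pics/top6.png');cv2.imwrite('pics/both6.png',cv2.resize(np.hstack([a,b]),(800,300)))
E
```

```text
time: 9.95
eef_pos: [0.5221, -0.3649, 0.3412]
ee_rot: [-0.026, 1.567, 0.022]
wrist_force: [0.4, -0.7, -3.0]
grip_width: 0.0068
t 9.95 p [ 0.5221 -0.3649  0.3412] yaw 91.76 zx [-1.    -0.003  0.003] F [ 0.4 -0.7 -3. ] w 0.0067949463098634704 q [ 1.04  0.56 -0.9   1.37  0.44  1.41  1.75]
```

View pics/both6.png

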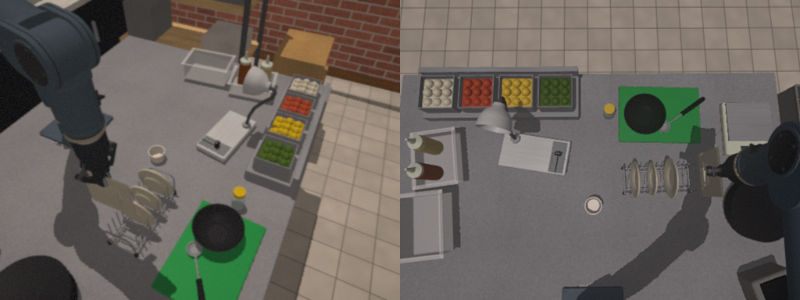

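```bash
python3 -m jog '[1,0,2,0,-0.05, 1,0,3.5,0,-0.1, 1,0,4,0,-0.11, 1,0,4.5,0,-0.11, 1,0,4.5,0,-0.11, 1,0,4.5,0,-0.11, 1,0,4.5,0,-0.11, 1,0,4.5,0,-0.11]'
python3 -m jog '[1,0,4.5,0,-0.11, 1,0,4.5,0,-0.11, 1,0,4.5,0,-0.11, 1,0,4.5,0,-0.11, 1,0,4.5,0,-0.11, 1,0,4,0,-0.11, 1,0,3,0,-0.11, 1,0,2,0,-0.1]' ; python3 yaw.py
```

```text
time: 11.05
eef_pos: [0.5207, -0.0434, 0.3377]
ee_rot: [0.611, 1.484, -0.612]
wrist_force: [0.9, 0.2, -2.9]
grip_width: 0.0071
time: 12.05
eef_pos: [0.5207, 0.2719, 0.3373]
ee_rot: [1.266, 1.171, -1.269]
wrist_force: [0.5, -0.2, -3.0]
grip_width: 0.0068
t 12.05 p [0.5207 0.2719 0.3373] yaw -4.57 zx [-1.    -0.002  0.001] F [ 0.5 -0.2 -3. ] w 0.006790451361085078 q [-0.16  0.43 -0.63  1.51  0.25  1.29 -0.89]
```

```bash
python3 -m jog '[1,0.1,2,-0.8,-0.04, 1,0.1,2,-0.8,-0.04, 1,0.1,1.3,-0.6,0, 1,0,0.2,0,0, 1,0,0,0,0, 1,0,0,0,0]' ; python3 yaw.py
cat > fin.py <<'E'
from h import *
import sys
tag=sys.argv[1]
for n in('top','scene'):
    c=cap(n,n+tag); W=pts(c)
    X=np.array([.986,-.166]);Y=np.array([.166,.986]);o=np.array([.628,.225])
    L=np.stack([(W[...,:2]-o)@X,(W[...,:2]-o)@Y,W[...,2]],-1)*1000
    m=(L[...,0]>-160)&(L[...,0]<-85)&(L[...,1]>0)&(L[...,1]<170)&(L[...,2]>175)&(L[...,2]<345)
    P=L[m]; print(n,len(P),P.min(0).round(1),P.max(0).round(1))
    for z0 in range(180,345,12):
        q=P[(P[:,2]>z0)&(P[:,2]<z0+12)]; row=[]
        for y0 in range(5,165,20):
            r=q[(q[:,1]>y0)&(q[:,1]<y0+20)]; row.append(f'{np.median(r[:,0]):7.1f}({len(r)})' if len(r)>1 else '    -    ')
        print(z0,*row, (q[:,1].min().round(),q[:,1].max().round()) if len(q) else '')
a=cv2.imread(f'pics/scene{tag}.png');b=cv2.imread(f'pics/top{tag}.png');cv2.imwrite(f'pics/both{tag}.png',cv2.resize(np.hstack([a,b]),(800,300)))
cv2.imwrite(f'pics/zz{tag}.png',cv2.resize(a[40:220,170:400],None,fx=3,fy=3))
E
python3 fin.py 7
```

```text
time: 12.8
eef_pos: [0.5248, 0.3246, 0.3168]
ee_rot: [1.325, 1.129, -1.325]
wrist_force: [0.2, -0.4, -2.4]
grip_width: 0.007
t 12.8 p [0.5248 0.3246 0.3168] yaw -9.1 zx [-1.     0.001  0.   ] F [ 0.2 -0.4 -2.4] w 0.0070063838160623 q [-0.26  0.48 -0.6   1.47  0.28  1.27 -1.05]
top 380 [-137.9    9.1  192.2] [-100.4  106.6  344.3]
180     -         -         -         -         -         -         -         -     
192  -115.8(4)     -         -         -         -         -         -         -     (np.float64(10.0), np.float64(107.0))
204  -117.7(5)     -         -         -         -         -         -         -     (np.float64(9.0), np.float64(12.0))
216  -115.6(5)  -119.5(2)     -         -         -         -         -         -     (np.float64(9.0), np.float64(80.0))
228  -116.3(5)  -126.1(5)     -         -         -         -         -         -     (np.float64(9.0), np.float64(42.0))
240  -117.1(5)  -126.4(5)     -         -         -         -         -         -     (np.float64(10.0), np.float64(42.0))
252  -117.4(5)  -127.1(8)     -         -         -         -         - 
[... 2124 characters left out ...]
14)  -113.8(3) (np.float64(10.0), np.float64(149.0))
288  -112.7(12)  -113.0(12)     -      -114.2(2)     -      -114.1(8)  -112.7(9)  -112.9(3) (np.float64(8.0), np.float64(148.0))
300  -113.8(13)  -112.6(13)  -112.9(12)  -110.7(12)  -105.0(2)  -113.1(8)  -113.9(13)  -115.1(2) (np.float64(10.0), np.float64(149.0))
312  -113.4(16)  -112.6(13)  -113.3(12)  -107.6(30)     -      -113.6(3)  -113.0(3)     -     (np.float64(9.0), np.float64(138.0))
324  -113.9(14)  -115.2(12)  -114.2(17)  -111.1(42)  -100.8(4)     -         -         -     (np.float64(10.0), np.float64(89.0))
336     -         -         -      -121.8(29)     -         -         -         -     (np.float64(68.0), np.float64(84.0))
```

View pics/both7.png

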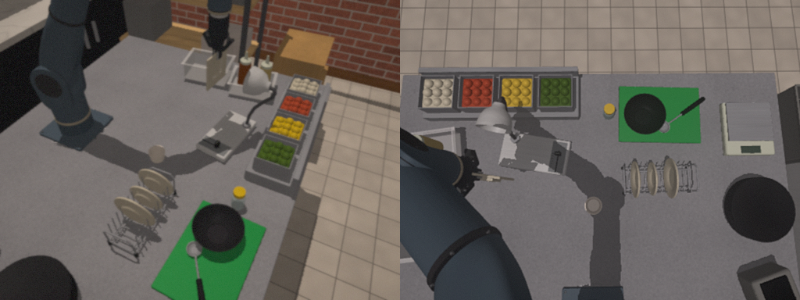

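View pics/zz7.png

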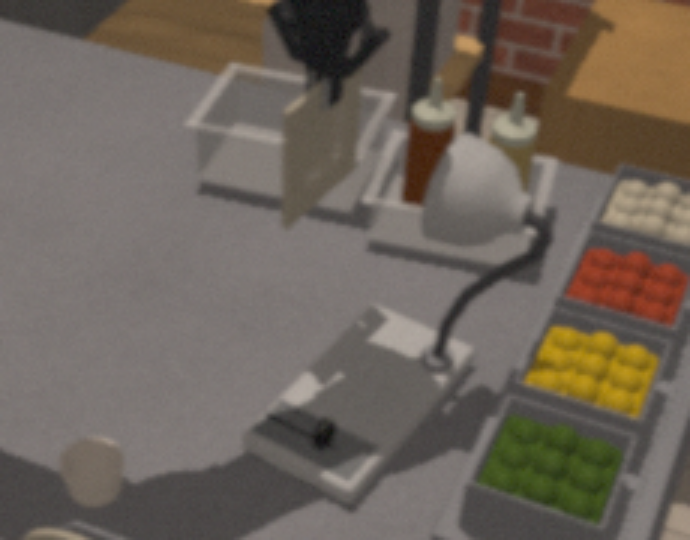

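```bash
python3 -m jog '[1,-0.1,0.3,0,0, 1,-0.1,0.35,0,0, 1,0,0,0,0, 1,0,0,0,0, 1,0,0,0,0]' ; python3 yaw.py; python3 fin.py 8 | grep -A14 scene
python3 - <<'E'
from h import *
A=np.load('pics/top0.npz');B=np.load('pics/top8.npz')
WA,WB=pts(A),pts(B)
for n,(u0,u1,v0,v1) in dict(jar=(255,282,125,155),bowl=(285,345,115,175),ram=(233,262,250,277),plates=(285,358,195,260)).items():
    a=WA[v0:v1,u0:u1,2];b=WB[v0:v1,u0:u1,2]; print(n,np.nanmedian(abs(a-b)).round(4),np.nanpercentile(abs(a-b),95).round(4))
W=WB; m=(W[...,0]>.5)&(W[...,0]<.72)&(W[...,1]>.05)&(W[...,1]<.2)&(W[...,2]>.05)&(W[...,2]<.068)
P=W[m]; print('cap',P.mean(0)) 
a=np.hstack([cv2.imread('pics/top0.png')[90:290,225:400],cv2.imread('pics/top8.png')[90:290,225:400]]);cv2.imwrite('pics/cmp.png',cv2.resize(a,None,fx=2.2,fy=2.2))
E
```

```text
time: 13.52
eef_pos: [0.5224, 0.3319, 0.3165]
ee_rot: [1.325, 1.13, -1.325]
wrist_force: [-0.2, -0.7, -2.9]
grip_width: 0.0069
t 13.525 p [0.5224 0.3319 0.3165] yaw -9.06 zx [-1.  0.  0.] F [-0.2 -0.7 -2.9] w 0.0069273746408376555 q [-0.27  0.49 -0.6   1.47  0.28  1.27 -1.06]
scene 975 [-145.4   15.2  188.5] [-100.8  158.1  344.4]
180     -         -         -         -      -117.7(2)     -         -         -     (np.float64(80.0), np.float64(122.0))
192  -115.7(8)  -114.4(10)  -115.2(12)  -115.2(11)  -115.0(10)  -116.1(6)  -115.7(12)  -115.9(3) (np.float64(17.0), np.float64(151.0))
204  -117.3(7)  -115.3(9)  -115.3(12)  -115.9(9)  -115.8(10)  -116.1(12)  -115.7(10)  -116.4(7) (np.float64(16.0), np.float64(158.0))
216  -115.8(8)  -115.3(14)  -116.1(13)  -122.1(23)  -120.4(22)  -122.2(19)  -117.7(15)  -116.4(5) (np.float64(16.0), np.float64(155.0))
228  -116.1(11)  -115.4(8)  -115.8(3)  -128.8(9)  -129.3(12)  -128.2(12)  -115.9(14)  -116.7(5) (np.float64(17.0), np.float64(156.0))
240  -116.2(7)  -116.4(14)  -116.1(2)  -129.5(9)  -128.3(11)  -125.7(19)  -115.9(12)  -116.8(4) (np.float
[... 493 characters left out ...]
7(3)  -116.9(10)  -116.4(7) (np.float64(18.0), np.float64(157.0))
300  -118.1(12)  -115.4(13)  -115.9(11)  -115.3(16)  -105.2(3)  -117.1(3)  -116.7(10)  -117.2(7) (np.float64(15.0), np.float64(153.0))
312  -118.3(12)  -116.6(16)  -116.7(13)  -114.4(28)  -104.3(5)  -117.3(2)  -116.5(3)  -117.2(2) (np.float64(15.0), np.float64(149.0))
324  -118.4(10)  -117.8(11)  -119.1(12)  -116.6(46)  -104.9(8)     -         -         -     (np.float64(17.0), np.float64(95.0))
336     -         -         -      -122.9(18)  -124.8(9)     -         -         -     (np.float64(75.0), np.float64(94.0))
jar 0.002 0.0056
bowl 0.002 0.0057
ram 0.002 0.0054
plates 0.0019 0.0055
cap [0.62091907 0.13040605 0.05844441]
```

View pics/cmp.png

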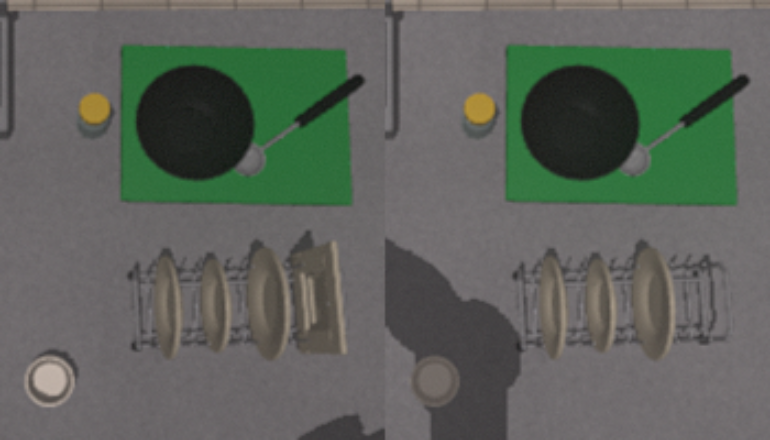

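```bash
python3 -c "
from station import ticket;print(ticket.hand_in())"; python3 yaw.py
```

```text
the job is handed in; nothing more can be done
None
the job is handed in; nothing more can be done
```

The job is handed in: the lamp is turned up, and the arm is still holding the square plate in the light with its eating side facing the lamp. It took about 13.6 s of the 64 s allowed.

- **Dimmer:** I pushed it with the closed fingers until it stopped against about 39 N at the wrist. The far end of the slot puts the cap's centre at about +12 mm on the lamp's x axis. The top camera puts the cap at about +9 mm, and the finger position at the stop gives 10.5 to 12 mm. The cameras and the finger position differ by up to about 3 mm. I took the hard stop as the far end, and the picture was also brighter afterwards.
- **Plate:** I gripped it at the middle of its upper edge with 60 N and lifted it straight up out of the rack. Measured from the lamp's origin in its own axes, its centre is at about (-120, 86, 260) mm, against a target of (-120, 85, 260) mm. That is 15 cm in front of the shade's mouth and level with it. The recessed eating side faces the lamp, within about 0.5° in turn and 1° in tilt.
- **Other objects:** the before and after pictures of the other plates, ramekin, jar and bowl match, with depth differences of about 2 mm, which is within the camera noise.

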